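# Load the circuit boards onto their test plates

## Task

Get the test bench ready: put each of the four loose green circuit boards on the bench onto the black test plate whose pale silhouette has the board's shape, standing flat on its feet, centred on the silhouette and turned to line up with it. Pick the boards up one at a time and set them down rather than dropping them, and do not knock over or push aside the flux bottle and the solder reel that stand between them.

Things in the scene. Friction and masses are not known exactly. Their poses are not given: they have to be found in the camera images.
- board_round: Round green circuit board, diameter 74 mm. Green part 2 mm thick on 8 mm white feet; its top 10 mm above the origin (centre of the underside of the feet, z up). Grip it by a dark upright cylindrical capacitor, diameter 26 mm, 32 mm tall, standing at its middle, top 42 mm above the origin; other parts under 5 mm tall. About 110 g. Any heading will do.
- board_square: Square green circuit board, 66 x 66 mm, sides along x and y. Green part 2 mm thick on 8 mm white feet; its top 10 mm above the origin (centre of the underside of the feet, z up). Grip it by a transformer, 28 mm along x, 34 mm along y, 32 mm tall, standing at its middle, top 42 mm above the origin; other parts under 5 mm tall. About 110 g. Any quarter turn will do.
- board_strip: Long narrow green circuit board, 42 mm along x, 112 mm along y. Green part 2 mm thick on 8 mm white feet; its top 10 mm above the origin (centre of the underside of the feet, z up). Grip it by a finned aluminium heat sink, 26 mm along x, 44 mm along y, 32 mm tall, standing at its middle, top 42 mm above the origin; other parts under 5 mm tall. About 110 g. Either way round will do.
- board_cross: Cross-shaped green circuit board: two arms, each 84 mm long and 32 mm wide, along x and y. Green part 2 mm thick on 8 mm white feet; its top 10 mm above the origin (centre of the underside of the feet, z up). Grip it by a dark relay, 26 mm along x, 30 mm along y, 32 mm tall, standing at its middle, top 42 mm above the origin; other parts under 5 mm tall. About 110 g. Any quarter turn will do.
- plate_round: Fixed flat black test plate, 104 x 104 x 10 mm thick, no rim, with a pale grey silhouette of the round board (diameter 80 mm) on top, 3 mm larger all round than the board, and four flat brass dots. Origin: centre of its underside, below the silhouette's middle; z up. Its heading does not matter.
- plate_square: Fixed flat black test plate, 104 x 104 x 10 mm thick, no rim, with a pale grey silhouette of the square board (72 x 72 mm, sides along x and y) on top, 3 mm larger all round than the board, and four flat brass dots. Origin: centre of its underside, below the silhouette's middle; z up. Board sides are to run along its x and y.
- plate_strip: Fixed flat black test plate, 66 (x) x 136 (y) x 10 mm thick, no rim, with a pale grey silhouette of the strip board (48 mm along x, 118 mm along y) on top, 3 mm larger all round than the board, and four flat brass dots. Origin: centre of its underside, below the silhouette's middle; z up. The board's long side is to run along its y.
- plate_cross: Fixed flat black test plate, 104 x 104 x 10 mm thick, no rim, with a pale grey silhouette of the cross-shaped board (arms 90 x 38 mm, along x and y) on top, 3 mm larger all round than the board, and four flat brass dots. Origin: centre of its underside, below the silhouette's middle; z up. Board arms are to run along its x and y.
- flux_bottle: Bystander: small loose amber flux bottle with a black cap, diameter 34 mm, 85 mm tall, standing among the boards and plates. Origin: centre of its underside.
- solder_reel: Bystander: small loose metal solder reel standing on its flange, diameter 42 mm, 38 mm tall, among the boards and plates. Origin: centre of its underside. (A fixed white jar, 36 mm across and 40 mm tall, stands between the middle ones at about x 0.55, y 0.)
Mind the look-alikes: they are no part of the job. What is shaped like the plate_square but blue is not meant. What is shaped like the board_cross but orange is not meant.

How it is judged (in metres and radians):
At the end, for the whole second after the job is handed in: Each board at rest, flat (0.1 rad), feet on its own plate, centred within 12 mm and turned within 0.21 rad of its silhouette (round: any heading; square, cross: any quarter turn; strip: either way). Flux bottle and solder reel upright, within 30 mm of their starts (horizontal distance between board_round and plate_round below 0.012 m and z of board_round in the frame of plate_round between 0.007 and 0.014 m and angle between each of board_round, board_square, board_strip, board_cross's own z axis and vertical below 0.1 rad and linear speed of each of board_round, board_square, board_strip, board_cross below 0.02 m/s and angular speed of each of board_round, board_square, board_strip, board_cross below 0.2 rad/s and horizontal distance between board_square and plate_square below 0.012 m and z of board_square in the frame of plate_square between 0.007 and 0.014 m and (angle between the x axis of board_square and the x axis of plate_square, either way round below 0.21 rad or angle between the x axis of board_square and the y axis of plate_square, either way round below 0.21 rad) and horizontal distance between board_strip and plate_strip below 0.012 m and z of board_strip in the frame of plate_strip between 0.007 and 0.014 m and angle between the x axis of board_strip and the x axis of plate_strip, either way round below 0.21 rad and horizontal distance between board_cross and plate_cross below 0.012 m and z of board_cross in the frame of plate_cross between 0.007 and 0.014 m and (angle between the x axis of board_cross and the x axis of plate_cross, either way round below 0.21 rad or angle between the x axis of board_cross and the y axis of plate_cross, either way round below 0.21 rad) and distance of each of flux_bottle, solder_reel from where it was at the start of the episode below 0.03 m and angle between each of flux_bottle, solder_reel's own z axis and vertical below 0.5 rad); the robot touches nothing.
It fails at once if a board was dropped or thrown (falling free faster than 0.6 m/s, a drop of about 2 cm) ((linear speed of board_round above 0.6 m/s and contact force between the fingers and board_round below 0.02 N) or (linear speed of board_square above 0.6 m/s and contact force between the fingers and board_square below 0.02 N) or (linear speed of board_strip above 0.6 m/s and contact force between the fingers and board_strip below 0.02 N) or (linear speed of board_cross above 0.6 m/s and contact force between the fingers and board_cross below 0.02 N)).
It fails at once if the flux bottle was knocked over or pushed more than 30 mm (distance of flux_bottle from where it was at the start of the episode above 0.03 m or angle between flux_bottle's own z axis and vertical above 0.5 rad).
It fails at once if the solder reel was knocked over or pushed more than 30 mm (distance of solder_reel from where it was at the start of the episode above 0.03 m or angle between solder_reel's own z axis and vertical above 0.5 rad).
It also fails if it takes over 102 s, if anything falls off the work surface, if the arm or the gripper's body presses on something with over 40 N, if the wrist force passes 120 N, or if a joint passes its speed limit or range.

## Robot

A 7-joint arm with a two-finger parallel gripper is mounted at the origin on the work surface. World frame = base frame: x ahead of the robot, y to its left, z up, the work surface at z = 0. Lengths are in mm, angles in rad, forces in N, time in s.
With the tool pointing down it reaches from about 400 to 875 mm from the base axis. Payload 4.4 kg.
Tool frame: the origin (TCP) lies at the very end of the fingers, on their centre line; the grasp point (between the pads) lies 19 mm behind it; z points along the fingers, x is the direction in which the jaws open and shut, and the axes are right-handed (so a half turn about z gives the same grasp; the last joint's range is limited). The gripper opens to 85 mm and grips with 20 to 120 N. Pads are 22 mm wide; open, the fingers measure 114 mm over their backs; the gripper's body (76 mm by 85 mm) begins 54 mm behind the grasp point. The pads swing forward as they close: fully open they stand 13 mm farther back than shut.
Start: joints at [1.182, 0.628, 0.038, 1.517, -0.027, 0.996, -0.02], TCP at [206.223, -616.433, 231.313] pointing down, gripper open.
Joint ranges: [-3.06, 3.06], [-0.37, 2.12], [-1.25, 1.32], [0.18, 2.47], [-1.1, 4.24], [0.23, 1.98], [-2.94, 2.94]. Speed limits (rad/s): [2.57, 2.57, 3.14, 3.14, 3.14, 3.14, 3.14].

## Interface

Orientations are given as [roll, pitch, yaw] about the fixed x, y, z axes, in that order (R = Rz(yaw) Ry(pitch) Rx(roll)).
In Python, from cell import ctrl, get_image, job, models gives the robot as it stands.
- The arm moves only by the tool move_arm, never from a script. Its argument "moves" is a list that holds one entry, the list of rows, each a list of 6 numbers: the shift along the tool's x, y, z in m, then the turn, a rotation vector about the tool's x, y, z in rad. A call has 1 to 20 rows; each row is the pose to reach, as a shift and turn from the pose commanded when the call began, along the tool's axes at that moment; what a row does not reach only later rows make up. A row lasts 1/8 s, in which the tool goes at most 62.5 mm and 10.7 degrees, less where a joint would pass 70% of its speed; a pose out of reach is approached as far as the arm can. A call with a gripper value outside its range is refused whole. "jaw" is the opening, from 0 (shut) to 1 (fully open), set as the call begins (left out, the last holds). The fingers move at their own pace and stop on an object; the grip force is fixed at half the most. Time passes only in rows, so rows that repeat a pose let the fingers close. It gives the time, the measured TCP pose, the force and the opening at its end, in the units of the state.
- ctrl.read_state(): the state, without advancing time (a new reading comes with each control period).
- get_image(name): name is "side" or "top"; returns a dict with "color" (400x640x3 uint8, blue, green, red), "fov_y" (degrees; the focal length in pixels is half the picture's height over the tangent of half this angle, whatever the lens; pixels are square), "cx", "cy" (the principal point, pixels), "k1" (the pictures are not rectified: a ray, as slopes to the right and down, at radius r is drawn at 1 + k1 r^2 times it, then the intrinsics apply), "origin" and "orientation" of the camera in the world. Camera axes: x right, y up, looking along -z (the intrinsics and any distortion apply to the point x, -y, -z); pixel columns grow to the right and rows downward; lengths in mm; the calibration is good to about 2 mm. A picture is of the moment at which its call begins. There is no depth.
- job.finish_job(): hands the job in, once; it reports no verdict.
Trained networks look in the newest picture that a camera, given by its name, has taken for a name from the list of things; names that differ only in an ending like _2 or _b are one class to them, and where a whole thing is asked for, a point or a joint stands for the part that bears it (a point fixed in the world has none). Each returns a list of dicts, best first, with "score" (0 to 1); they miss things now and then, are a little off and sometimes report something else, mostly with a low value. They report only what shows in the picture. A call takes as long as a camera call. They do not tell look-alikes from the thing itself.
- models.cut_out(camera, thing): "pixels" (400x640 bool, what is visible of it) and "uv" ([column, row] in pixels, amid what is visible of it).
- models.place_of(camera, thing): "uv" ([column, row] in pixels: a listed point, or the origin of a listed thing).
The state is a dict: "clock": time; "qpos": joint angles; "qd": joint speeds; "tau": joint torques, N m; "eef_pos": TCP position; "tool_rot": TCP orientation; "force": force on the tool from outside, world axes, zero at the start; "torque": the same for the moment, N m; "width": finger opening in mm.
Only numpy, scipy, OpenCV 4.12 (cv2) and the standard library are available. Lean on these libraries where they do the work, as an engineer would, in place of code of your own. Each camera call takes 0.05 s, during which the arm holds its last target.

## Working session

There is one attempt and no reset: what is moved stays moved. The work goes in short steps, Python scripts to look and compute and a tool call to move; the robot and the scene stay as the last step left them, time stands still between calls to the robot, and variables do not carry over. Pictures are saved under pics/ and viewed, and the job is handed in when it is done.

Besides the shell and the picture viewer there is one more tool, called after ">>>" in YAML: its name, and indented under it one key for each argument. move_arm: Moves the arm, as the interface text tells. Its arguments: {"type":"object","properties":{"moves":{"type":"array","items":{"type":"array","items":{"type":"array","items":{"type":"number"}}}},"jaw":{"type":"number"}},"required":["moves"]}

```bash
ls; mkdir -p pics; python3 - <<'E'
from cell import ctrl, get_image, job, models
import cv2
s=ctrl.read_state(); print({k:s[k] for k in('clock','eef_pos','tool_rot','force','width')})
for n in('side','top'):
    d=get_image(n); cv2.imwrite(f'pics/{n}0.png',d['color']); print(n,{k:v for k,v in d.items() if k!='color'})
E
```

```text
pics
{'clock': 0.0, 'eef_pos': array([ 206.02700053, -615.82713909,  230.40146896]), 'tool_rot': array([-3.14159259e+00,  1.88033438e-03, -1.24802923e+00]), 'force': array([-0.45884461, -0.40890042, -0.42149131]), 'width': 85.40389152302242}
side {'fov_y': 53.76980041697498, 'cx': 322.21657659751196, 'cy': 196.03457824592718, 'k1': -0.08759680912717967, 'origin': array([-103.88565303,  668.43520723,  618.31960537]), 'orientation': array([ 0.9880964 , -0.01682792, -2.45983722])}
top {'fov_y': 57.26588996408892, 'cx': 322.68538110769305, 'cy': 204.56671823239833, 'k1': -0.007796079520022364, 'origin': array([315.09159312, -52.23147887, 940.58427336]), 'orientation': array([ 0.17987046,  0.00575572, -1.59401943])}
```

View pics/side0.png

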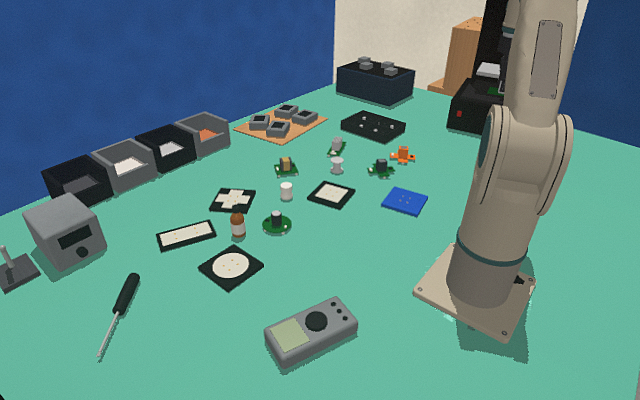

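View pics/top0.png

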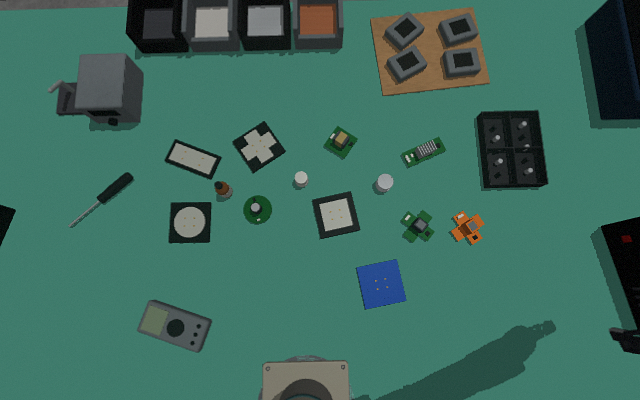

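The top view shows these, with pixel positions:
- **Boards:** round (257,209), square (341,142), strip (423,152), green cross (417,226). The orange cross look-alike is at (467,228).
- **Plates:** strip (193,159), cross (259,147), round (190,222), square in black and white (337,215). The blue look-alike is at (381,284).
- **Obstacles:** flux bottle (223,189), white jar (301,179), solder reel (385,184).

```bash
cat > h.py <<'E'
import numpy as np, cv2
from scipy.spatial.transform import Rotation as Ro
from cell import ctrl, get_image, job, models
def K(d):
    f=200/np.tan(np.radians(d['fov_y'])/2); return np.array([[f,0,d['cx']],[0,f,d['cy']],[0,0,1.]]), np.array([d['k1'],0,0,0.])
def RT(d): return Ro.from_euler('xyz',d['orientation']).as_matrix()
def rays(d,uv):
    k,c=K(d); p=cv2.undistortPoints(np.asarray(uv,float).reshape(-1,1,2),k,c)[:,0]
    v=np.c_[p[:,0],-p[:,1],-np.ones(len(p))]@RT(d).T
    return v
def onz(d,uv,z):
    v=rays(d,uv); o=np.array(d['origin']); t=(z-o[2])/v[:,2]; return (o+v*t[:,None])
def proj(d,P):
    R=RT(d); p=(np.atleast_2d(P)-d['origin'])@R; q=p*[1,-1,-1]
    k,c=K(d); return cv2.projectPoints(q.reshape(-1,1,3),np.zeros(3),np.zeros(3),k,c)[0][:,0]
def tri(ds,uvs):
    A=np.zeros((3,3));b=np.zeros(3)
    for d,uv in zip(ds,uvs):
        v=rays(d,[uv])[0]; v/=np.linalg.norm(v); M=np.eye(3)-np.outer(v,v); A+=M;b+=M@d['origin']
    P=np.linalg.solve(A,b)
    r=[float(np.hypot(*(proj(d,P)[0]-uv))) for d,uv in zip(ds,uvs)]
    return P,r
E
cat > look.py <<'E'
from h import *
import pickle
d={n:get_image(n) for n in('side','top')}
names='board_round board_square board_strip board_cross plate_round plate_square plate_strip plate_cross flux_bottle solder_reel'.split()
res={}
for n in names:
    for c in d:
        res[n,c]=models.place_of(c,n); 
    print(n,[(c,[(np.round(r['uv'],1).tolist(),round(r['score'],2)) for r in res[n,c][:3]]) for c in d])
    if res[n,'top'] and res[n,'side']:
        print('   ',[(np.round(P,0).tolist(),np.round(r,1).tolist()) for P,r in [tri([d['side'],d['top']],[res[n,'side'][0]['uv'],res[n,'top'][0]['uv']])]])
pickle.dump((d,res),open('obs.pkl','wb'))
E
python3 look.py
python3 - <<'E'
import cv2
t=cv2.imread('pics/top0.png'); cv2.imwrite('pics/topA.png',cv2.resize(t[110:310,150:350],None,fx=3,fy=3,interpolation=cv2.INTER_CUBIC))
cv2.imwrite('pics/topB.png',cv2.resize(t[110:310,310:510],None,fx=3,fy=3,interpolation=cv2.INTER_CUBIC))
E
```

```text
board_round [('side', [([277.8, 226.5], 0.69)]), ('top', [([259.4, 210.8], 0.79)])]
    [([475.0, 115.0, -0.0], [0.6, 0.6])]
board_square [('side', [([285.7, 171.4], 0.54), ([329.3, 196.4], 0.53)]), ('top', [([339.6, 142.6], 0.67)])]
    [([654.0, -100.0, 1.0], [0.0, 0.0])]
board_strip [('side', [([333.7, 148.1], 0.74)]), ('top', [([425.9, 153.6], 0.6)])]
    [([624.0, -323.0, 6.0], [2.8, 3.6])]
board_cross [('side', [([379.1, 169.7], 0.71), ([400.5, 156.3], 0.56)]), ('top', [([416.4, 225.7], 0.88), ([466.9, 231.1], 0.65), ([255.5, 150.3], 0.59)])]
    [([426.0, -287.0, 11.0], [0.8, 1.0])]
plate_round [('side', [([236.0, 269.3], 0.91)]), ('top', [([193.4, 223.4], 0.71)])]
    [([444.0, 286.0, -4.0], [0.8, 0.7])]
plate_square [('side', [([404.8, 201.4], 0.79), ([329.9, 194.0], 0.64)]), ('top', [([333.2, 213.6], 0.71), ([380.6, 279.8], 0.59)])]
    [([356.0, -109.0, 53.0], [38.6, 42.5])]
plate_strip [('side', [([185.5, 238.1], 0.92)]), ('top', [([193.8, 156.1], 0.77)])]
    [([628.0, 293.0, -8.0], [0.8, 0.8])]
plate_cross [('side', [([230.4, 202.0], 0.81)]), ('top', [([257.5, 146.0], 0.58)])]
    [([652.0, 122.0, 0.0], [0.7, 0.7])]
flux_bottle [('side', [([238.9, 236.2], 0.88)]), ('top', [])]
solder_reel [('side', [([339.2, 172.5], 0.5)]), ('top', [([385.2, 185.2], 0.7), ([227.0, 193.9], 0.47)])]
    [([535.0, -219.0, -10.0], [0.5, 0.6])]
```

View pics/topA.png

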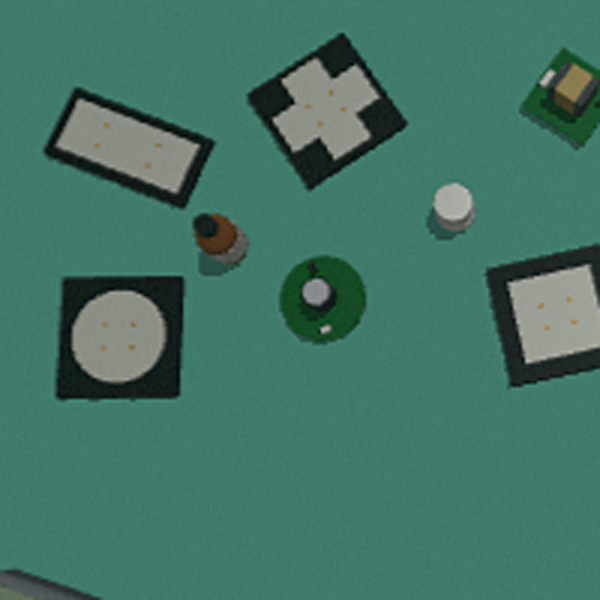

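View pics/topB.png

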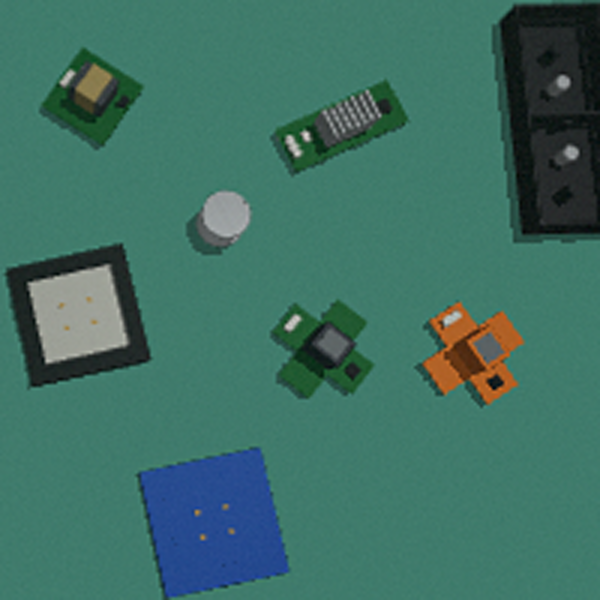

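The crops confirm the choices: the green cross sits near (417,226) and the orange one is rejected. The black plate with the pale square sits near (337,215) and the blue one is rejected. Next I'll fit the shapes in both views.

```bash
cat > fit.py <<'E'
from h import *
from scipy.optimize import minimize
S=4
def rect(w,h): return np.array([[-w,-h],[w,-h],[w,h],[-w,h]])/2.
def circ(D): a=np.linspace(0,2*np.pi,40,endpoint=False); return np.c_[np.cos(a),np.sin(a)]*D/2
def cross(L,W): L/=2;W/=2; return np.array([[-W,-L],[W,-L],[W,-W],[L,-W],[L,W],[W,W],[W,L],[-W,L],[-W,W],[-L,W],[-L,-W],[-W,-W]])
BOARD=dict(round=(circ(74),circ(26)),square=(rect(66,66),rect(28,34)),strip=(rect(42,112),rect(26,44)),cross=(cross(84,32),rect(26,30)))
SIL=dict(round=circ(80),square=rect(72,72),strip=rect(48,118),cross=cross(90,38))
OUT=dict(round=rect(104,104),square=rect(104,104),strip=rect(66,136),cross=rect(104,104))
def place(poly,x,y,yaw,z):
    c,s=np.cos(yaw),np.sin(yaw); return np.c_[poly@np.array([[c,s],[-s,c]])+[x,y],np.full(len(poly),z)]
def fill(m,d,P,win,hull=False):
    q=(proj(d,P)-[win[0],win[1]]+.5)*S-.5
    if hull: q=cv2.convexHull(q.astype(np.float32))[:,0]
    cv2.fillPoly(m,[np.round(q*16).astype(np.int32)],1.0,shift=4)
def render(kind,shape,p,d,win):
    x,y,yaw,z=p; m=np.zeros(((win[3]-win[1])*S,(win[2]-win[0])*S),np.float32)
    if kind=='plate': fill(m,d,place(SIL[shape],x,y,yaw,z),win)
    else:
        b,g=BOARD[shape]
        fill(m,d,place(b,x,y,yaw,z),win); fill(m,d,place(b,x,y,yaw,z-2),win)
        fill(m,d,np.r_[place(g,x,y,yaw,z),place(g,x,y,yaw,z+32)],win,True)
    return cv2.resize(m,None,fx=1/S,fy=1/S,interpolation=cv2.INTER_AREA)
def mask(kind,d,win):
    im=cv2.GaussianBlur(d['color'],(3,3),0)[win[1]:win[3],win[0]:win[2]].astype(float)
    if kind=='plate': 
        b,g,r=im[...,0],im[...,1],im[...,2]; return ((r>95)&(np.abs(r-g)<45)).astype(np.float32)
    # bench chroma
    b,g,r=[im[...,i]+1 for i in range(3)]; s=b+g+r
    ch=np.stack([b/s,r/s],-1); bg=np.median(ch.reshape(-1,2),0)
    return (np.linalg.norm(ch-bg,axis=-1)>0.055).astype(np.float32)
def window(d,x,y,z,R=75):
    q=np.array([proj(d,[x+R*np.cos(a),y+R*np.sin(a),zz])[0] for a in np.arange(0,6.3,.3) for zz in (z,z+30)])
    a=np.floor(q.min(0)).astype(int);b=np.ceil(q.max(0)).astype(int); return [max(a[0],0),max(a[1],0),min(b[0],640),min(b[1],400)]
def fit(kind,shape,ds,x,y,z,yaws,free=True,R=75):
    W=[window(d,x,y,z,R) for d in ds]; M=[]
    for d,w in zip(ds,W):
        m=mask(kind,d,w); n,l,st,ce=cv2.connectedComponentsWithStats(m.astype(np.uint8))
        c=proj(d,[x,y,z])[0]-w[:2]
        sc=[st[i,4]/(20+np.hypot(*(ce[i]-c))**2) for i in range(1,n)]; k=1+int(np.argmax(sc))
        mm=(l==k).astype(np.uint8)
        if kind=='plate': mm=cv2.morphologyEx(mm,cv2.MORPH_CLOSE,np.ones((3,3)))
        M.append(mm.astype(np.float32))
    def cost(p,full=False):
        pp=list(p)+([z] if len(p)==3 else [])
        c=[np.abs(render(kind,shape,pp,d,w)-m).sum()/m.sum() for d,w,m in zip(ds,W,M)]
        return c if full else sum(c)
    best=None
    for yw in yaws:
        p0=[x,y,yw]+([z] if free else []); n=len(p0)
        sim=np.array([p0]+[np.add(p0,np.eye(n)[i]*[8,8,.15,6][i]) for i in range(n)])
        r=minimize(cost,p0,method='Nelder-Mead',options=dict(initial_simplex=sim,xatol=.05,fatol=1e-4,maxiter=160))
        if best is None or r.fun<best.fun: best=r
    return best.x,cost(best.x,True),W,M
E
cat > run1.py <<'E'
from fit import *; import pickle
d,res=pickle.load(open('obs.pkl','rb')); out={}
B=dict(round=('top',257,209),square=('top',341,142),strip=('top',423,152),cross=('top',417,226))
P=dict(round=(190,222),square=(337,215),strip=(193,159),cross=(259,147))
cuts={k:dict(round=[0],square=np.arange(0,1.5,.4),cross=np.arange(0,1.5,.4),strip=np.arange(0,3.1,.5)) [k] for k in P}
vis={n:d[n]['color'].copy() for n in d}
for kind in('board','plate'):
  for s in P:
    uv=B[s][1:] if kind=='board' else P[s]
    x,y,_=onz(d['top'],[uv],10)[0]
    for nm,ds,free in(('both',[d['top'],d['side']],True),('top',[d['top']],False)):
        p,c,W,M=fit(kind,s,ds,x,y,10,cuts[s],free)
        print(kind,s,nm,np.round(p,2).tolist(),'cost',np.round(c,3).tolist())
        if nm=='both':
            out[kind,s]=p
            for n in vis:
                pg=(BOARD[s][0] if kind=='board' else SIL[s])
                cv2.polylines(vis[n],[np.round(proj(d[n],place(pg,*p))*16).astype(np.int32)],True,(0,0,255),1,cv2.LINE_AA,4)
pickle.dump(out,open('fit.pkl','wb'))
cv2.imwrite('pics/fitT.png',cv2.resize(vis['top'][110:310,150:500],None,fx=2.2,fy=2.2,interpolation=cv2.INTER_CUBIC))
cv2.imwrite('pics/fitS.png',cv2.resize(vis['side'][120:300,140:440],None,fx=2.6,fy=2.6,interpolation=cv2.INTER_CUBIC))
E
time python3 run1.py
```

```text
board round both [477.89, 118.46, 0.08, 10.24] cost [0.14900000393390656, 0.41100001335144043]
board round top [477.06, 118.73, -0.03] cost [0.14399999380111694]
board square both [655.15, -101.66, 0.95, 11.14] cost [0.17000000178813934, 0.2290000021457672]
board square top [654.11, -101.61, -0.62] cost [0.15399999916553497]
board strip both [621.42, -319.51, 0.41, 11.62] cost [0.14000000059604645, 0.2590000033378601]
board strip top [621.14, -321.26, 0.4] cost [0.11800000071525574]
board cross both [424.09, -290.16, 0.83, 11.19] cost [0.2639999985694885, 1.4850000143051147]
board cross top [423.44, -291.82, 0.86] cost [0.24699999392032623]
plate round both [448.89, 293.07, 0.04, 11.82] cost [0.04899999871850014, 0.04500000178813934]
plate round top [448.22, 293.58, 0.09] cost [0.041999999433755875]
plate square both [458.1, -82.27, 0.21, 14.0] cost [0.04500000178813934, 0.07900000363588333]
plate square top [458.41, -83.2, 0.2] cost [0.03700000047683716]
plate strip both [617.78, 293.06, 2.74, 12.85] cost [0.06700000166893005, 0.057999998331069946]
plate strip top [618.25, 292.78, -0.39] cost [0.054999999701976776]
plate cross both [648.1, 117.85, 0.58, 12.71] cost [0.07400000095367432, 0.1340000033378601]
plate cross top [647.87, 117.44, 0.58] cost [0.054999999701976776]
real	0m5.639s
user	0m5.978s
sys	0m0.156s
```

View pics/fitT.png

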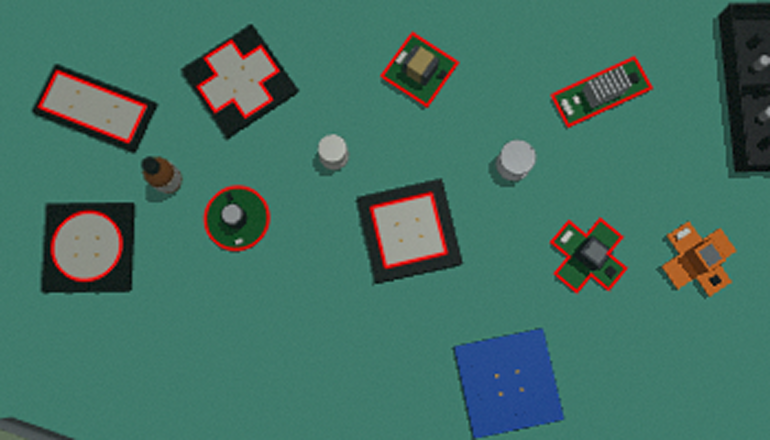

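View pics/fitS.png

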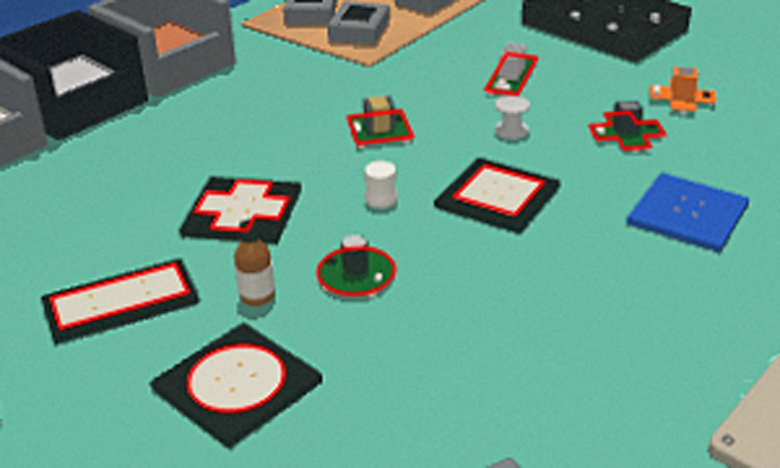

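The overlays match all eight outlines. Both views agree within 2 mm, and the measured heights of 10–14 mm match the expected 10 mm. Next are the bystander positions and a helper for the moves.

```bash
cat > rel.py <<'E'
import sys
from h import *
def rel(targets,cur=None):
    s=ctrl.read_state(); p=np.array(s['eef_pos']); R=Ro.from_euler('xyz',s['tool_rot']).as_matrix()
    print('t',round(s['clock'],2),'pos',np.round(p,1).tolist(),'yaw',round(s['tool_rot'][2],3),'w',round(s['width'],1),'F',np.round(s['force'],1).tolist(),'q',np.round(s['qpos'],2).tolist())
    for x,y,z,yaw in targets:
        Rt=Ro.from_euler('xyz',[np.pi,0,yaw]).as_matrix()
        sh=R.T@(np.array([x,y,z])-p)/1000; rv=Ro.from_matrix(R.T@Rt).as_rotvec()
        print([x,y,z,yaw],'->',np.round(sh,4).tolist(),np.round(rv,3).tolist(),'rows>=',int(np.ceil(max(np.linalg.norm(sh)/.0625,np.linalg.norm(rv)/.1867))))
a=[[float(v) for v in t.split(',')] for t in sys.argv[1:]]
rel(a)
E
python3 - <<'E'
from h import *; import pickle
d,res=pickle.load(open('obs.pkl','rb')); t=d['top'];s=d['side']
print('bottle base side',onz(s,[[238.9,236.2]],0), 'cap tri',tri([t,s],[[218.5,185],[236.5,213]]))
print('reel',onz(t,[res['solder_reel','top'][0]['uv']],0),onz(s,[[339,172.5]],0),'top@38',onz(t,[[385,182]],38))
print('jar top',onz(t,[[301.3,178.5]],40)); print('orange',onz(t,[[467,230]],10))
E
python3 rel.py 424,-291,130,-0.73 424,-291,17,-0.73
```

```text
bottle base side [[522.13610713 206.39938875   0.        ]] cap tri (array([527.69543218, 202.48098857,  66.4098726 ]), [0.7344916198221558, 0.7477966391315551])
reel [[ 534.0280998  -216.55656534    0.        ]] [[ 523.87133287 -205.19056767    0.        ]] top@38 [[ 533.49854034 -209.85975466   38.        ]]
jar top [[547.32390641   1.73521601  40.        ]]
orange [[ 409.63810931 -416.77087162   10.        ]]
t 1.2 pos [206.2, -616.4, 231.3] yaw -1.248 w 85.8 F [0.4, -0.2, -0.7] q [1.18, 0.63, 0.04, 1.52, -0.03, 1.0, -0.02]
[424.0, -291.0, 130.0, -0.73] -> [-0.2396, -0.3098, 0.1013] [-0.0, -0.0, -0.518] rows>= 7
[424.0, -291.0, 17.0, -0.73] -> [-0.2396, -0.3098, 0.2143] [-0.0, -0.0, -0.518] rows>= 8
```

>>> move_arm:
  moves:
    - [[-0.03, -0.039, 0.005, 0, 0, -0.06], [-0.08, -0.103, 0.025, 0, 0, -0.16], [-0.12, -0.155, 0.045, 0, 0, -0.25], [-0.16, -0.207, 0.07, 0, 0, -0.34], [-0.2, -0.258, 0.09, 0, 0, -0.43], [-0.225, -0.29, 0.11, 0, 0, -0.5], [-0.24, -0.31, 0.121, 0, 0, -0.518], [-0.24, -0.31, 0.121, 0, 0, -0.518], [-0.24, -0.31, 0.121, 0, 0, -0.518]]
  jaw: 0.75

```text
clock: 2.33
eef_pos: [424.0, -291.2, 110.5]
tool_rot: [3.141, -0.0, -0.73]
force: [-0.5, 0.1, 0.6]
width: 64.0
```

```bash
python3 rel.py 424,-291,17,-0.73; python3 - <<'E'
from h import *
v=[]
for n in('top','side'):
    d=get_image(n); im=d['color']; s=ctrl.read_state(); p=s['eef_pos']; c=proj(d,p)[0]; print(n,c)
    x,y=c.astype(int); x0=max(x-80,0);y0=max(y-80,0)
    cv2.drawMarker(im,(int(round(c[0])),int(round(c[1]))),(255,0,255),0,6,1); q=proj(d,[424,-291,42])[0]; cv2.drawMarker(im,tuple(int(round(a)) for a in q),(0,255,255),1,6,1)
    v.append(cv2.resize(im[y0:y0+150,x0:x0+150],(400,400),interpolation=cv2.INTER_CUBIC))
cv2.imwrite('pics/c1.png',np.hstack(v))
E
```

```text
t 2.33 pos [424.0, -291.2, 110.5] yaw -0.73 w 64.0 F [-0.5, 0.1, 0.6] q [0.6, 0.62, -0.07, 2.0, 0.09, 0.52, -0.27]
[424.0, -291.0, 17.0, -0.73] -> [-0.0002, -0.0002, 0.0935] [0.001, -0.0, -0.0] rows>= 2
top [428.66253071 220.32349407]
side [384.50867886 140.53569774]
```

View pics/c1.png

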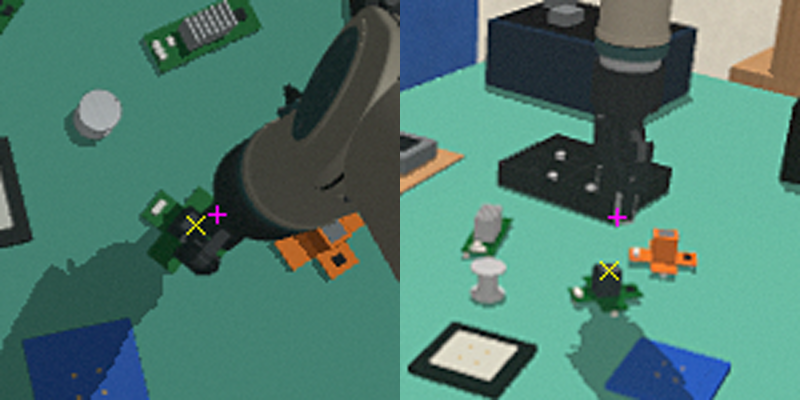

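The top view shows the fingers around (428,220), over the green cross. The orange cross is to the right and clear. I'll descend and grip.

>>> move_arm:
  moves:
    - [[0, 0, 0.02, 0, 0, 0], [0, 0, 0.045, 0, 0, 0], [0, 0, 0.07, 0, 0, 0], [0, 0, 0.085, 0, 0, 0], [0, 0, 0.0935, 0, 0, 0], [0, 0, 0.0935, 0, 0, 0]]

```text
clock: 3.18
eef_pos: [423.9, -290.8, 16.7]
tool_rot: [3.141, 0.0, -0.731]
force: [0.4, 0.9, -0.3]
width: 63.8
```

>>> move_arm:
  moves:
    - [[0, 0, 0, 0, 0, 0], [0, 0, 0, 0, 0, 0], [0, 0, 0, 0, 0, 0], [0, 0, 0, 0, 0, 0], [0, 0, 0, 0, 0, 0], [0, 0, 0, 0, 0, 0]]
  jaw: 0.0

```text
clock: 3.92
eef_pos: [424.6, -290.8, 17.7]
tool_rot: [-3.141, -0.002, -0.73]
force: [-0.4, 1.0, 5.5]
width: 24.9
```

>>> move_arm:
  moves:
    - [[0, 0, -0.008, 0, 0, 0], [0, 0, -0.025, 0, 0, 0], [0, 0, -0.05, 0, 0, 0], [0, 0, -0.08, 0, 0, 0], [0, 0, -0.105, 0, 0, 0], [0, 0, -0.117, 0, 0, 0], [0, 0, -0.117, 0, 0, 0]]

```text
clock: 4.8
eef_pos: [424.4, -290.8, 134.8]
tool_rot: [-3.141, -0.002, -0.73]
force: [0.5, -0.4, -0.4]
width: 24.4
```

```bash
python3 rel.py 648,118,135,0.58; python3 - <<'E'
from h import *
v=[]
for n in('top','side'):
    d=get_image(n); im=d['color']; s=ctrl.read_state(); c=proj(d,s['eef_pos'])[0]
    x,y=c.astype(int); x0=max(x-80,0);y0=max(y-80,0)
    v.append(cv2.resize(im[y0:y0+150,x0:x0+150],(400,400),interpolation=cv2.INTER_CUBIC))
cv2.imwrite('pics/c2.png',np.hstack(v))
E
```

```text
t 4.8 pos [424.4, -290.8, 134.8] yaw -0.73 w 24.4 F [0.5, -0.4, -0.4] q [0.6, 0.58, -0.08, 1.99, 0.08, 0.58, -0.27]
[648.0, 118.0, 135.0, 0.58] -> [-0.1061, -0.4537, -0.0003] [0.001, -0.002, -1.31] rows>= 8
```

View pics/c2.png

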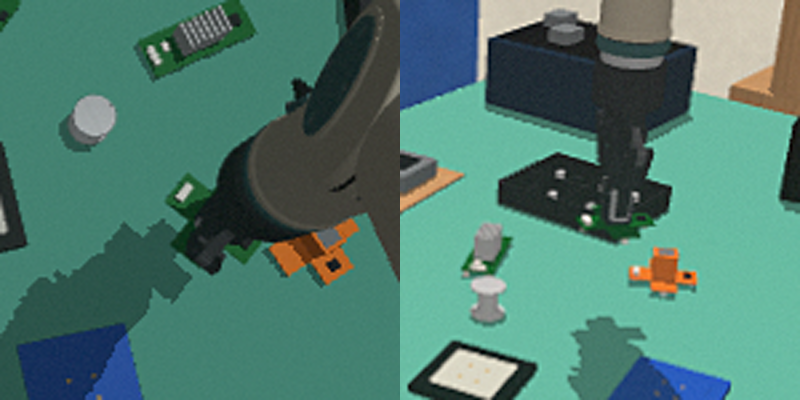

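The cross is lifted and level; the side view shows it clear of the bench at about (384,150). Now I'll carry it to plate_cross.

>>> move_arm:
  moves:
    - [[-0.004, -0.015, 0, 0, 0, -0.05], [-0.012, -0.05, 0, 0, 0, -0.16], [-0.023, -0.1, 0, 0, 0, -0.29], [-0.035, -0.15, 0, 0, 0, -0.43], [-0.047, -0.2, 0, 0, 0, -0.57], [-0.059, -0.25, 0, 0, 0, -0.71], [-0.07, -0.3, 0, 0, 0, -0.85], [-0.082, -0.35, 0, 0, 0, -1.0], [-0.093, -0.4, 0, 0, 0, -1.14], [-0.1, -0.43, 0, 0, 0, -1.24], [-0.105, -0.447, 0, 0, 0, -1.29], [-0.106, -0.454, 0, 0, 0, -1.31], [-0.106, -0.454, 0, 0, 0, -1.31], [-0.106, -0.454, 0, 0, 0, -1.31]]

```text
clock: 6.65
eef_pos: [647.5, 116.6, 133.7]
tool_rot: [3.141, 0.001, 0.578]
force: [0.4, -0.0, -0.6]
width: 24.5
```

```bash
python3 rel.py 648,118,32,0.58 648,118,28,0.58; python3 - <<'E'
from h import *
v=[]
for n in('top','side'):
    d=get_image(n); im=d['color']; s=ctrl.read_state(); c=proj(d,s['eef_pos'])[0]
    x,y=c.astype(int); x0=max(x-80,0);y0=max(y-80,0)
    v.append(cv2.resize(im[y0:y0+150,x0:x0+150],(400,400),interpolation=cv2.INTER_CUBIC))
cv2.imwrite('pics/c3.png',np.hstack(v))
E
```

```text
t 6.65 pos [647.5, 116.6, 133.7] yaw 0.578 w 24.5 F [0.4, -0.0, -0.6] q [0.01, 0.78, -0.4, 1.57, 0.36, 0.87, 0.05]
[648.0, 118.0, 32.0, 0.58] -> [0.0013, -0.001, 0.1017] [0.001, 0.001, -0.002] rows>= 2
[648.0, 118.0, 28.0, 0.58] -> [0.0013, -0.001, 0.1057] [0.001, 0.001, -0.002] rows>= 2
```

View pics/c3.png

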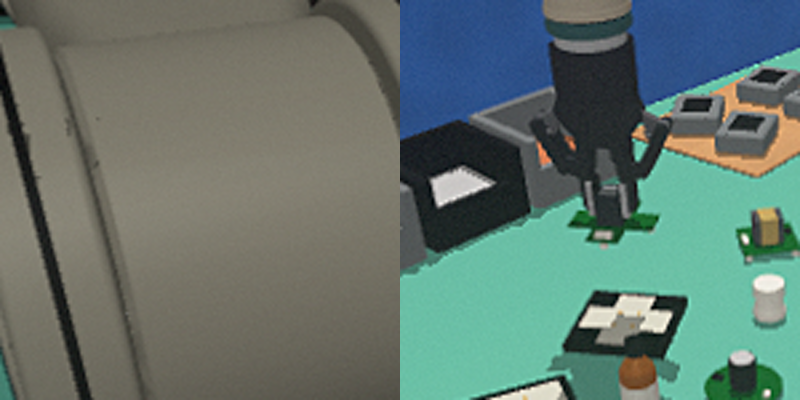

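The side view shows the cross held level above its plate, with the bottle clear. Lowering: contact is expected at TCP z of about 27.

>>> move_arm:
  moves:
    - [[0.001, -0.001, 0.015, 0, 0, 0], [0.001, -0.001, 0.04, 0, 0, 0], [0.001, -0.001, 0.065, 0, 0, 0], [0.001, -0.001, 0.085, 0, 0, 0], [0.001, -0.001, 0.095, 0, 0, 0], [0.001, -0.001, 0.1, 0, 0, 0], [0.001, -0.001, 0.103, 0, 0, 0], [0.001, -0.001, 0.105, 0, 0, 0], [0.001, -0.001, 0.106, 0, 0, 0], [0.001, -0.001, 0.106, 0, 0, 0]]

```text
clock: 8.0
eef_pos: [648.3, 119.9, 28.1]
tool_rot: [3.141, -0.0, 0.58]
force: [-0.1, 0.4, -1.1]
width: 24.7
```

>>> move_arm:
  moves:
    - [[0, 0, 0.001, 0, 0, 0], [0, 0, 0.001, 0, 0, 0]]

```text
clock: 8.25
eef_pos: [648.4, 120.0, 27.8]
tool_rot: [3.141, -0.001, 0.58]
force: [-1.4, -0.0, 6.6]
width: 25.0
```

>>> move_arm:
  moves:
    - [[0, 0, 0.001, 0, 0, 0], [0, 0, 0.001, 0, 0, 0]]

```text
clock: 8.5
eef_pos: [648.5, 119.9, 27.7]
tool_rot: [3.141, -0.001, 0.58]
force: [-3.4, -0.7, 11.6]
width: 25.0
```

Contact confirmed at 11.6 N. Releasing and going up.

>>> move_arm:
  moves:
    - [[0, 0, -0.0005, 0, 0, 0], [0, 0, -0.001, 0, 0, 0], [0, 0, -0.001, 0, 0, 0], [0, 0, -0.001, 0, 0, 0]]
  jaw: 0.6

```text
clock: 9.0
eef_pos: [648.1, 119.9, 26.6]
tool_rot: [-3.141, 0.0, 0.58]
force: [0.4, 0.0, -0.2]
width: 51.4
```

>>> move_arm:
  moves:
    - [[0, 0, -0.01, 0, 0, 0], [0, 0, -0.03, 0, 0, 0], [0, 0, -0.06, 0, 0, 0], [0, 0, -0.09, 0, 0, 0], [0, 0, -0.105, 0, 0, 0], [0, 0, -0.105, 0, 0, 0]]

```text
clock: 9.75
eef_pos: [649.0, 120.1, 133.6]
tool_rot: [3.14, -0.003, 0.58]
force: [0.0, 0.7, -0.7]
width: 50.8
```

```bash
python3 rel.py 654.5,-101.6,110,-0.62
```

```text
t 9.75 pos [649.0, 120.1, 133.6] yaw 0.58 w 50.8 F [0.0, 0.7, -0.7] q [0.0, 0.78, -0.4, 1.57, 0.37, 0.87, 0.05]
[654.5, -101.6, 110.0, -0.62] -> [-0.117, 0.1884, 0.0235] [-0.001, -0.003, 1.2] rows>= 7
```

>>> move_arm:
  moves:
    - [[-0.005, 0.008, 0.001, 0, 0, 0.05], [-0.02, 0.03, 0.003, 0, 0, 0.2], [-0.038, 0.06, 0.006, 0, 0, 0.38], [-0.056, 0.09, 0.01, 0, 0, 0.56], [-0.075, 0.12, 0.014, 0, 0, 0.74], [-0.093, 0.15, 0.018, 0, 0, 0.92], [-0.109, 0.175, 0.022, 0, 0, 1.1], [-0.117, 0.188, 0.0235, 0, 0, 1.2], [-0.117, 0.188, 0.0235, 0, 0, 1.2], [-0.117, 0.188, 0.0235, 0, 0, 1.2]]
  jaw: 0.8

```text
clock: 11.0
eef_pos: [652.9, -100.4, 107.6]
tool_rot: [-3.141, 0.002, -0.618]
force: [1.0, 0.7, 0.3]
width: 68.1
```

```bash
python3 rel.py 654.5,-101.6,17,-0.62; python3 - <<'E'
from h import *
v=[]
for n in('top','side'):
    d=get_image(n); im=d['color']; s=ctrl.read_state(); c=proj(d,s['eef_pos'])[0]
    x,y=c.astype(int); x0=max(x-80,0);y0=max(y-80,0)
    if n=='side': x0-=20
    v.append(cv2.resize(im[y0:y0+150,x0:x0+150],(400,400),interpolation=cv2.INTER_CUBIC))
cv2.imwrite('pics/c4.png',np.hstack(v))
E
```

```text
t 11.0 pos [652.9, -100.4, 107.6] yaw -0.618 w 68.1 F [1.0, 0.7, 0.3] q [0.16, 0.78, -0.09, 1.59, 0.09, 0.78, -0.58]
[654.5, -101.6, 17.0, -0.62] -> [0.0022, 0.0, 0.0906] [-0.0, 0.002, 0.002] rows>= 2
```

View pics/c4.png

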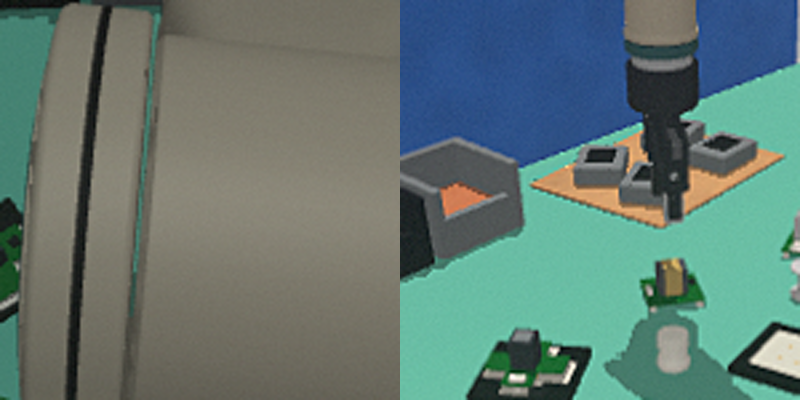

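>>> move_arm:
  moves:
    - [[0, 0, 0.015, 0, 0, 0], [0.001, 0, 0.04, 0, 0, 0], [0.001, 0, 0.065, 0, 0, 0], [0.001, 0, 0.082, 0, 0, 0], [0.001, 0, 0.0905, 0, 0, 0], [0.001, 0, 0.0905, 0, 0, 0]]

```text
clock: 11.85
eef_pos: [653.9, -101.9, 17.3]
tool_rot: [3.141, 0.001, -0.62]
force: [0.1, -0.2, 0.2]
width: 68.5
```

>>> move_arm:
  moves:
    - [[0, 0, 0, 0, 0, 0], [0, 0, 0, 0, 0, 0], [0, 0, 0, 0, 0, 0], [0, 0, 0, 0, 0, 0], [0, 0, 0, 0, 0, 0], [0, 0, 0, 0, 0, 0]]
  jaw: 0.0

```text
clock: 12.6
eef_pos: [655.0, -102.2, 18.9]
tool_rot: [-3.141, -0.002, -0.62]
force: [-0.7, -0.2, 5.8]
width: 26.9
```

>>> move_arm:
  moves:
    - [[0, 0, -0.008, 0, 0, 0], [0, 0, -0.025, 0, 0, 0], [0, 0, -0.05, 0, 0, 0], [0, 0, -0.08, 0, 0, 0], [0, 0, -0.097, 0, 0, 0], [0, 0, -0.103, 0, 0, 0], [0, 0, -0.103, 0, 0, 0]]

```text
clock: 13.48
eef_pos: [653.9, -102.1, 120.7]
tool_rot: [3.141, 0.0, -0.62]
force: [0.4, 0.6, -1.2]
width: 26.8
```

```bash
python3 rel.py 458.3,-82.8,120,0.20
```

```text
t 13.47 pos [653.9, -102.1, 120.7] yaw -0.62 w 26.8 F [0.4, 0.6, -1.2] q [0.16, 0.77, -0.09, 1.58, 0.09, 0.8, -0.58]
[458.3, -82.8, 120.0, 0.2] -> [-0.1704, 0.098, 0.0008] [0.0, 0.0, -0.82] rows>= 5
```

>>> move_arm:
  moves:
    - [[-0.007, 0.004, 0, 0, 0, -0.04], [-0.025, 0.014, 0, 0, 0, -0.13], [-0.05, 0.029, 0, 0, 0, -0.25], [-0.08, 0.046, 0, 0, 0, -0.39], [-0.11, 0.063, 0, 0, 0, -0.53], [-0.14, 0.08, 0, 0, 0, -0.67], [-0.16, 0.092, 0, 0, 0, -0.77], [-0.1705, 0.098, 0.001, 0, 0, -0.82], [-0.1705, 0.098, 0.001, 0, 0, -0.82], [-0.1705, 0.098, 0.001, 0, 0, -0.82]]

```text
clock: 14.72
eef_pos: [459.8, -82.7, 119.8]
tool_rot: [3.141, -0.002, 0.199]
force: [0.3, 0.4, -2.0]
width: 27.2
```

```bash
python3 rel.py 458.3,-82.8,29,0.20; python3 - <<'E'
from h import *
v=[]
for n in('top','side'):
    d=get_image(n); im=d['color']; s=ctrl.read_state(); c=proj(d,s['eef_pos'])[0]
    x,y=c.astype(int); x0=max(x-80,0);y0=max(y-80,0)
    if n=='side': x0-=20
    v.append(cv2.resize(im[y0:y0+150,x0:x0+150],(400,400),interpolation=cv2.INTER_CUBIC))
cv2.imwrite('pics/c5.png',np.hstack(v))
E
```

```text
t 14.72 pos [459.8, -82.7, 119.8] yaw 0.199 w 27.2 F [0.3, 0.4, -2.0] q [0.33, 0.57, -0.3, 2.12, 0.34, 0.5, -0.03]
[458.3, -82.8, 29.0, 0.2] -> [-0.0016, -0.0002, 0.0908] [0.0, -0.002, -0.001] rows>= 2
```

View pics/c5.png

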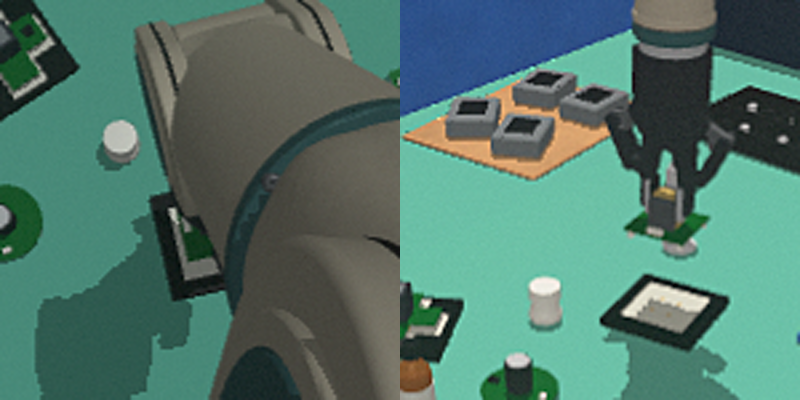

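The square is held level above its plate. Lowering.

>>> move_arm:
  moves:
    - [[-0.001, 0, 0.015, 0, 0, 0], [-0.001, 0, 0.04, 0, 0, 0], [-0.001, 0, 0.06, 0, 0, 0], [-0.001, 0, 0.078, 0, 0, 0], [-0.001, 0, 0.085, 0, 0, 0], [-0.001, 0, 0.088, 0, 0, 0], [-0.001, 0, 0.09, 0, 0, 0], [-0.001, 0, 0.09, 0, 0, 0]]

```text
clock: 15.82
eef_pos: [457.8, -83.1, 30.2]
tool_rot: [3.141, -0.001, 0.2]
force: [-0.5, -1.1, -1.9]
width: 26.8
```

>>> move_arm:
  moves:
    - [[0, 0, 0.001, 0, 0, 0], [0, 0, 0.001, 0, 0, 0]]

```text
clock: 16.08
eef_pos: [457.5, -83.0, 29.0]
tool_rot: [3.141, -0.0, 0.2]
force: [0.1, -0.0, -1.3]
width: 27.0
```

>>> move_arm:
  moves:
    - [[0, 0, 0.001, 0, 0, 0], [0, 0, 0.001, 0, 0, 0]]

```text
clock: 16.32
eef_pos: [457.6, -83.0, 28.8]
tool_rot: [3.141, -0.001, 0.2]
force: [-1.4, 0.9, 10.5]
width: 26.9
```

Contact at 10.5 N. Releasing and going up.

>>> move_arm:
  moves:
    - [[0, 0, -0.0005, 0, 0, 0], [0, 0, -0.0005, 0, 0, 0], [0, 0, -0.0005, 0, 0, 0], [0, 0, -0.0005, 0, 0, 0]]
  jaw: 0.65

```text
clock: 16.82
eef_pos: [457.4, -83.0, 28.2]
tool_rot: [-3.142, 0.0, 0.2]
force: [0.1, -0.6, -0.2]
width: 55.6
```

>>> move_arm:
  moves:
    - [[0, 0, -0.01, 0, 0, 0], [0, 0, -0.03, 0, 0, 0], [0, 0, -0.06, 0, 0, 0], [0, 0, -0.09, 0, 0, 0], [0, 0, -0.105, 0, 0, 0], [0, 0, -0.105, 0, 0, 0]]

```text
clock: 17.58
eef_pos: [458.2, -83.2, 134.7]
tool_rot: [3.14, -0.003, 0.2]
force: [-0.8, 0.3, -0.2]
width: 55.7
```

```bash
python3 rel.py 621.3,-320.5,110,0.40
```

```text
t 17.57 pos [458.2, -83.2, 134.7] yaw 0.2 w 55.7 F [-0.8, 0.3, -0.2] q [0.36, 0.54, -0.34, 2.11, 0.35, 0.54, -0.04]
[621.3, -320.5, 110.0, 0.4] -> [0.1127, 0.2649, 0.0254] [0.001, -0.003, -0.2] rows>= 5
```

>>> move_arm:
  moves:
    - [[0.005, 0.012, 0, 0, 0, -0.01], [0.02, 0.047, 0, 0, 0, -0.04], [0.038, 0.09, 0.005, 0, 0, -0.07], [0.056, 0.132, 0.01, 0, 0, -0.1], [0.074, 0.175, 0.015, 0, 0, -0.13], [0.093, 0.22, 0.02, 0, 0, -0.165], [0.107, 0.252, 0.024, 0, 0, -0.19], [0.1127, 0.265, 0.025, 0, 0, -0.2], [0.1127, 0.265, 0.025, 0, 0, -0.2], [0.1127, 0.265, 0.025, 0, 0, -0.2]]
  jaw: 0.75

```text
clock: 18.82
eef_pos: [619.8, -319.5, 107.5]
tool_rot: [-3.14, 0.001, 0.401]
force: [-0.0, -0.1, 0.0]
width: 63.8
```

```bash
python3 rel.py 621.3,-320.5,17,0.40; python3 - <<'E'
from h import *
v=[]
for n in('top','side'):
    d=get_image(n); im=d['color']; s=ctrl.read_state(); c=proj(d,s['eef_pos'])[0]
    cv2.imwrite(f'pics/d_{n}.png',im)
    x,y=c.astype(int); x0=max(x-80,0);y0=max(y-80,0)
    if n=='side': x0-=20
    v.append(cv2.resize(im[y0:y0+150,x0:x0+150],(400,400),interpolation=cv2.INTER_CUBIC))
cv2.imwrite('pics/c6.png',np.hstack(v))
E
```

```text
t 18.82 pos [619.8, -319.5, 107.5] yaw 0.401 w 63.8 F [-0.0, -0.1, 0.0] q [0.66, 0.86, -0.42, 1.46, 0.41, 0.9, 0.52]
[621.3, -320.5, 17.0, 0.4] -> [0.001, 0.0016, 0.0905] [-0.002, 0.001, 0.001] rows>= 2
```

View pics/c6.png

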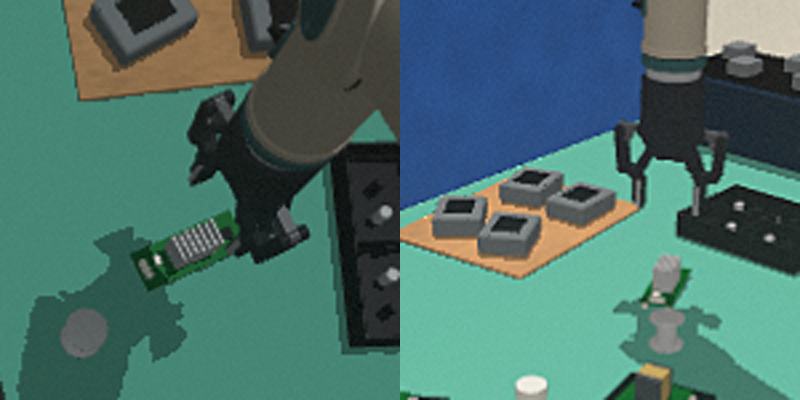

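The gripper is over the strip; the shift in the top view is parallax. The fingers straddle the narrow side and clear the black tray. Descending.

>>> move_arm:
  moves:
    - [[0, 0.001, 0.015, 0, 0, 0], [0, 0.001, 0.04, 0, 0, 0], [0, 0.001, 0.065, 0, 0, 0], [0, 0.001, 0.082, 0, 0, 0], [0, 0.001, 0.0905, 0, 0, 0], [0, 0.001, 0.0905, 0, 0, 0]]

```text
clock: 19.68
eef_pos: [620.8, -321.0, 17.4]
tool_rot: [-3.141, 0.0, 0.4]
force: [0.3, -0.5, 0.8]
width: 63.9
```

>>> move_arm:
  moves:
    - [[0, 0, 0, 0, 0, 0], [0, 0, 0, 0, 0, 0], [0, 0, 0, 0, 0, 0], [0, 0, 0, 0, 0, 0], [0, 0, 0, 0, 0, 0], [0, 0, 0, 0, 0, 0]]
  jaw: 0.0

```text
clock: 20.42
eef_pos: [621.6, -321.5, 19.0]
tool_rot: [3.14, -0.001, 0.4]
force: [0.2, 1.0, 5.6]
width: 25.0
```

>>> move_arm:
  moves:
    - [[0, 0, -0.006, 0, 0, 0], [0, 0, -0.02, 0, 0, 0], [0, 0, -0.045, 0, 0, 0], [0, 0, -0.075, 0, 0, 0], [0, 0, -0.1, 0, 0, 0], [0, 0, -0.115, 0, 0, 0], [0, 0, -0.118, 0, 0, 0], [0, 0, -0.118, 0, 0, 0]]

```text
clock: 21.42
eef_pos: [620.4, -321.1, 135.2]
tool_rot: [-3.141, 0.001, 0.4]
force: [0.8, 0.1, -1.7]
width: 24.7
```

```bash
python3 rel.py 618,293,135,-0.39; python3 - <<'E'
from h import *
v=[]
for n in('top','side'):
    d=get_image(n); im=d['color']; s=ctrl.read_state(); c=proj(d,s['eef_pos'])[0]
    cv2.imwrite(f'pics/d_{n}.png',im)
    x,y=c.astype(int); x0=max(x-80,0);y0=max(y-80,0)
    if n=='side': x0-=20
    v.append(cv2.resize(im[y0:y0+150,x0:x0+150],(400,400),interpolation=cv2.INTER_CUBIC))
cv2.imwrite('pics/c7.png',np.hstack(v))
E
```

```text
t 21.43 pos [620.4, -321.1, 135.2] yaw 0.4 w 24.7 F [0.8, 0.1, -1.7] q [0.67, 0.83, -0.44, 1.44, 0.39, 0.95, 0.53]
[618.0, 293.0, 135.0, -0.39] -> [0.2369, -0.5666, 0.0004] [-0.0, 0.001, 0.79] rows>= 10
```

View pics/c7.png

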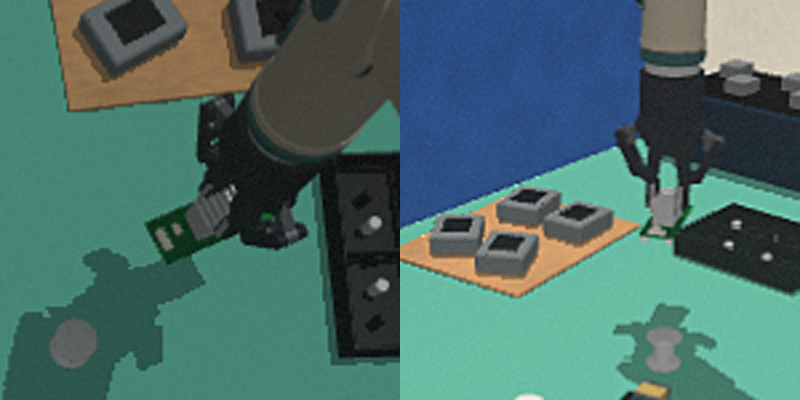

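The strip is held level by its heat sink. Carrying it to plate_strip at z 135.

>>> move_arm:
  moves:
    - [[0.006, -0.014, 0, 0, 0, 0.02], [0.02, -0.048, 0, 0, 0, 0.07], [0.04, -0.096, 0, 0, 0, 0.13], [0.06, -0.1435, 0, 0, 0, 0.2], [0.08, -0.191, 0, 0, 0, 0.27], [0.1, -0.239, 0, 0, 0, 0.33], [0.12, -0.287, 0, 0, 0, 0.4], [0.14, -0.335, 0, 0, 0, 0.47], [0.16, -0.383, 0, 0, 0, 0.53], [0.18, -0.4305, 0, 0, 0, 0.6], [0.2, -0.478, 0, 0, 0, 0.67], [0.218, -0.521, 0, 0, 0, 0.73], [0.23, -0.55, 0, 0, 0, 0.77], [0.237, -0.5665, 0, 0, 0, 0.79], [0.237, -0.5665, 0, 0, 0, 0.79], [0.237, -0.5665, 0, 0, 0, 0.79]]

```text
clock: 23.52
eef_pos: [619.1, 290.2, 135.4]
tool_rot: [3.139, -0.001, -0.392]
force: [-0.0, -0.4, -1.1]
width: 25.1
```

```bash
python3 rel.py 618,293,30,-0.39; python3 - <<'E'
from h import *
v=[]
for n in('top','side'):
    d=get_image(n); im=d['color']; s=ctrl.read_state(); c=proj(d,s['eef_pos'])[0]
    cv2.imwrite(f'pics/d_{n}.png',im)
    x,y=c.astype(int); x0=max(x-80,0);y0=max(y-80,0)
    if n=='side': x0-=20
    v.append(cv2.resize(im[y0:y0+150,x0:x0+150],(400,400),interpolation=cv2.INTER_CUBIC))
cv2.imwrite('pics/c8.png',np.hstack(v))
E
```

```text
t 23.52 pos [619.1, 290.2, 135.4] yaw -0.392 w 25.1 F [-0.0, -0.4, -1.1] q [-0.39, 0.78, -0.16, 1.5, 0.15, 0.88, -0.99]
[618.0, 293.0, 30.0, -0.39] -> [-0.0022, -0.0024, 0.1054] [0.002, -0.001, -0.002] rows>= 2
```

View pics/c8.png

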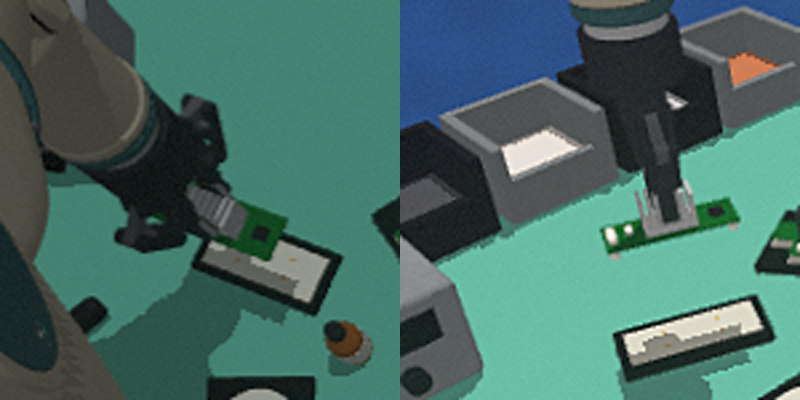

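The strip is aligned above its plate and the bottle is clear. Lowering.

>>> move_arm:
  moves:
    - [[-0.001, -0.001, 0.015, 0, 0, 0], [-0.001, -0.001, 0.04, 0, 0, 0], [-0.001, -0.001, 0.065, 0, 0, 0], [-0.001, -0.001, 0.085, 0, 0, 0], [-0.001, -0.001, 0.096, 0, 0, 0], [-0.001, -0.001, 0.101, 0, 0, 0], [-0.001, -0.001, 0.103, 0, 0, 0], [-0.001, -0.001, 0.104, 0, 0, 0], [-0.001, -0.001, 0.104, 0, 0, 0]]

```text
clock: 24.75
eef_pos: [618.4, 294.3, 32.4]
tool_rot: [-3.141, -0.001, -0.39]
force: [-0.2, -0.5, -1.2]
width: 24.8
```

>>> move_arm:
  moves:
    - [[0, 0, 0.001, 0, 0, 0], [0, 0, 0.001, 0, 0, 0]]

```text
clock: 25.0
eef_pos: [618.1, 294.1, 30.9]
tool_rot: [-3.142, -0.0, -0.39]
force: [0.2, -0.2, -1.0]
width: 24.5
```

>>> move_arm:
  moves:
    - [[0, 0, 0.001, 0, 0, 0], [0, 0, 0.001, 0, 0, 0]]

```text
clock: 25.25
eef_pos: [618.0, 294.1, 29.8]
tool_rot: [3.141, 0.0, -0.39]
force: [0.1, -0.2, -0.9]
width: 25.0
```

>>> move_arm:
  moves:
    - [[0, 0, 0.001, 0, 0, 0], [0, 0, 0.001, 0, 0, 0]]

```text
clock: 25.5
eef_pos: [618.2, 294.2, 29.0]
tool_rot: [-3.141, -0.0, -0.39]
force: [-0.5, -1.2, 1.3]
width: 24.7
```

>>> move_arm:
  moves:
    - [[0, 0, 0.001, 0, 0, 0], [0, 0, 0.001, 0, 0, 0]]

```text
clock: 25.75
eef_pos: [618.2, 294.2, 28.9]
tool_rot: [-3.141, -0.0, -0.39]
force: [-3.6, -0.7, 5.7]
width: 24.9
```

Contact. Releasing and going up; the round board is next.

>>> move_arm:
  moves:
    - [[0, 0, 0, 0, 0, 0], [0, 0, -0.0005, 0, 0, 0], [0, 0, -0.0005, 0, 0, 0], [0, 0, -0.0005, 0, 0, 0]]
  jaw: 0.6

```text
clock: 26.25
eef_pos: [618.0, 294.2, 28.2]
tool_rot: [3.141, 0.0, -0.39]
force: [-0.6, -0.7, -0.1]
width: 51.2
```

>>> move_arm:
  moves:
    - [[0, 0, -0.01, 0, 0, 0], [0, 0, -0.03, 0, 0, 0], [0, 0, -0.06, 0, 0, 0], [0, 0, -0.09, 0, 0, 0], [0, 0, -0.105, 0, 0, 0], [0, 0, -0.105, 0, 0, 0]]

```text
clock: 27.0
eef_pos: [618.9, 294.6, 135.2]
tool_rot: [-3.139, -0.002, -0.39]
force: [-0.2, -0.4, -0.6]
width: 51.6
```

```bash
python3 rel.py 477.5,118.5,120,0.24
```

```text
t 27.0 pos [618.9, 294.6, 135.2] yaw -0.39 w 51.6 F [-0.2, -0.4, -0.6] q [-0.4, 0.78, -0.16, 1.49, 0.15, 0.87, -1.0]
[477.5, 118.5, 120.0, 0.24] -> [-0.0639, 0.2167, 0.0145] [-0.002, -0.003, -0.63] rows>= 4
```

>>> move_arm:
  moves:
    - [[-0.003, 0.011, 0, 0, 0, -0.03], [-0.01, 0.035, 0, 0, 0, -0.1], [-0.02, 0.068, 0, 0, 0, -0.2], [-0.032, 0.108, 0, 0, 0, -0.31], [-0.043, 0.146, 0, 0, 0, -0.42], [-0.053, 0.18, 0, 0, 0, -0.52], [-0.06, 0.205, 0, 0, 0, -0.6], [-0.064, 0.217, 0.0145, 0, 0, -0.63], [-0.064, 0.217, 0.0145, 0, 0, -0.63], [-0.064, 0.217, 0.0145, 0, 0, -0.63]]
  jaw: 0.75

```text
clock: 28.25
eef_pos: [476.5, 118.2, 118.7]
tool_rot: [-3.141, 0.0, 0.24]
force: [0.6, 0.5, 0.4]
width: 63.9
```

```bash
python3 rel.py 477.5,118.5,17,0.24; python3 - <<'E'
from h import *
v=[]
for n in('top','side'):
    d=get_image(n); im=d['color']; s=ctrl.read_state(); c=proj(d,s['eef_pos'])[0]
    cv2.imwrite(f'pics/d_{n}.png',im)
    x,y=c.astype(int); x0=max(x-80,0);y0=max(y-80,0)
    v.append(cv2.resize(im[y0:y0+150,x0:x0+150],(400,400),interpolation=cv2.INTER_CUBIC))
cv2.imwrite('pics/c9.png',np.hstack(v))
E
```

```text
t 28.25 pos [476.5, 118.2, 118.7] yaw 0.24 w 63.9 F [0.6, 0.5, 0.4] q [-0.07, 0.6, -0.33, 2.05, 0.36, 0.54, -0.42]
[477.5, 118.5, 17.0, 0.24] -> [0.0011, -0.0, 0.1017] [-0.0, 0.0, 0.0] rows>= 2
```

View pics/c9.png

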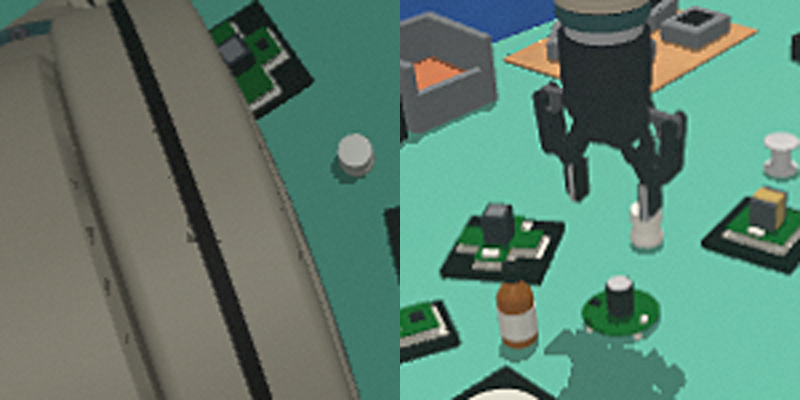

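The side view shows the gripper over the round board. The bottle is still upright near (238,236), and the cross and square sit on their plates. Descending and gripping.

>>> move_arm:
  moves:
    - [[0.001, 0, 0.015, 0, 0, 0], [0.001, 0, 0.045, 0, 0, 0], [0.001, 0, 0.075, 0, 0, 0], [0.001, 0, 0.093, 0, 0, 0], [0.001, 0, 0.1015, 0, 0, 0], [0.001, 0, 0.1015, 0, 0, 0]]

```text
clock: 29.1
eef_pos: [477.0, 118.2, 16.7]
tool_rot: [3.142, 0.001, 0.24]
force: [-0.6, -0.4, -0.0]
width: 63.9
```

>>> move_arm:
  moves:
    - [[0, 0, 0, 0, 0, 0], [0, 0, 0, 0, 0, 0], [0, 0, 0, 0, 0, 0], [0, 0, 0, 0, 0, 0], [0, 0, 0, 0, 0, 0], [0, 0, 0, 0, 0, 0]]
  jaw: 0.0

```text
clock: 29.85
eef_pos: [477.8, 118.1, 18.2]
tool_rot: [3.142, -0.001, 0.24]
force: [-1.8, -0.7, 5.6]
width: 24.1
```

>>> move_arm:
  moves:
    - [[0, 0, -0.006, 0, 0, 0], [0, 0, -0.02, 0, 0, 0], [0, 0, -0.045, 0, 0, 0], [0, 0, -0.075, 0, 0, 0], [0, 0, -0.1, 0, 0, 0], [0, 0, -0.115, 0, 0, 0], [0, 0, -0.118, 0, 0, 0], [0, 0, -0.118, 0, 0, 0]]

```text
clock: 30.85
eef_pos: [477.1, 117.8, 135.0]
tool_rot: [3.141, 0.001, 0.24]
force: [0.2, -0.3, -1.2]
width: 24.2
```

```bash
python3 rel.py 448.5,293.3,135,0.58; python3 - <<'E'
from h import *
v=[]
for n in('top','side'):
    d=get_image(n); im=d['color']; s=ctrl.read_state(); c=proj(d,s['eef_pos'])[0]
    cv2.imwrite(f'pics/d_{n}.png',im)
    x,y=c.astype(int); x0=max(x-80,0);y0=max(y-80,0)
    v.append(cv2.resize(im[y0:y0+150,x0:x0+150],(400,400),interpolation=cv2.INTER_CUBIC))
cv2.imwrite('pics/c10.png',np.hstack(v))
E
```

```text
t 30.85 pos [477.1, 117.8, 135.0] yaw 0.24 w 24.2 F [0.2, -0.3, -1.2] q [-0.05, 0.57, -0.36, 2.04, 0.35, 0.59, -0.41]
[448.5, 293.3, 135.0, 0.58] -> [0.0139, -0.1773, -0.0] [0.0, 0.001, -0.34] rows>= 3
```

View pics/c10.png

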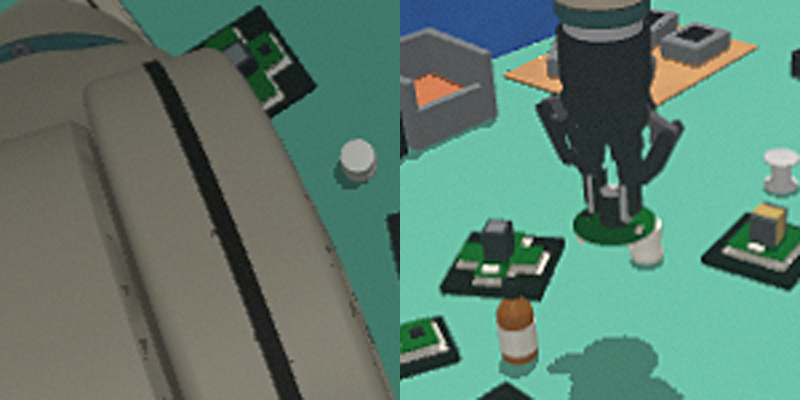

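The round board is lifted level. Carrying it to plate_round.

>>> move_arm:
  moves:
    - [[0.001, -0.01, 0, 0, 0, -0.02], [0.003, -0.035, 0, 0, 0, -0.07], [0.005, -0.068, 0, 0, 0, -0.13], [0.008, -0.105, 0, 0, 0, -0.2], [0.011, -0.14, 0, 0, 0, -0.27], [0.013, -0.165, 0, 0, 0, -0.32], [0.014, -0.1773, 0, 0, 0, -0.34], [0.014, -0.1773, 0, 0, 0, -0.34], [0.014, -0.1773, 0, 0, 0, -0.34]]

```text
clock: 32.08
eef_pos: [449.0, 292.1, 135.0]
tool_rot: [3.14, 0.001, 0.578]
force: [-0.2, -0.5, -0.5]
width: 24.1
```

```bash
python3 rel.py 448.5,293.3,30,0.58; python3 - <<'E'
from h import *
v=[]
for n in('top','side'):
    d=get_image(n); im=d['color']; s=ctrl.read_state(); c=proj(d,s['eef_pos'])[0]
    cv2.imwrite(f'pics/d_{n}.png',im)
    x,y=c.astype(int); x0=max(x-80,0);y0=max(y-80,0)
    v.append(cv2.resize(im[y0:y0+150,x0:x0+150],(400,400),interpolation=cv2.INTER_CUBIC))
cv2.imwrite('pics/c11.png',np.hstack(v))
E
```

```text
t 32.08 pos [449.0, 292.1, 135.0] yaw 0.578 w 24.1 F [-0.2, -0.5, -0.5] q [-0.34, 0.63, -0.43, 1.92, 0.41, 0.68, -0.45]
[448.5, 293.3, 30.0, 0.58] -> [0.0004, -0.0014, 0.105] [0.001, 0.001, -0.002] rows>= 2
```

View pics/c11.png

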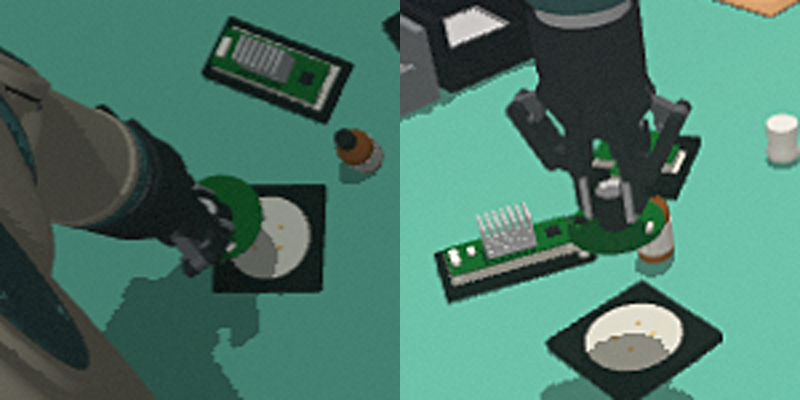

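>>> move_arm:
  moves:
    - [[0, -0.0005, 0.015, 0, 0, 0], [0, -0.0005, 0.04, 0, 0, 0], [0, -0.0005, 0.065, 0, 0, 0], [0, -0.0005, 0.085, 0, 0, 0], [0, -0.0005, 0.096, 0, 0, 0], [0, -0.0005, 0.102, 0, 0, 0], [0, -0.0005, 0.104, 0, 0, 0], [0, -0.0005, 0.105, 0, 0, 0], [0, -0.0005, 0.105, 0, 0, 0]]

```text
clock: 33.3
eef_pos: [448.8, 294.2, 30.8]
tool_rot: [3.142, -0.001, 0.58]
force: [0.2, 0.2, -0.6]
width: 24.3
```

>>> move_arm:
  moves:
    - [[0, 0, 0.001, 0, 0, 0], [0, 0, 0.001, 0, 0, 0]]

```text
clock: 33.55
eef_pos: [448.6, 294.0, 29.5]
tool_rot: [3.142, -0.0, 0.58]
force: [0.4, -0.5, -0.7]
width: 24.1
```

>>> move_arm:
  moves:
    - [[0, 0, 0.001, 0, 0, 0], [0, 0, 0.001, 0, 0, 0]]

```text
clock: 33.8
eef_pos: [448.6, 294.0, 28.3]
tool_rot: [3.142, -0.0, 0.58]
force: [1.0, 0.2, -1.1]
width: 24.0
```

>>> move_arm:
  moves:
    - [[0, 0, 0.001, 0, 0, 0], [0, 0, 0.001, 0, 0, 0]]

```text
clock: 34.05
eef_pos: [448.6, 294.0, 28.2]
tool_rot: [3.141, -0.0, 0.58]
force: [-1.7, -1.0, 7.5]
width: 24.4
```

>>> move_arm:
  moves:
    - [[0, 0, 0.001, 0, 0, 0], [0, 0, 0.001, 0, 0, 0]]

```text
clock: 34.3
eef_pos: [448.6, 294.0, 28.1]
tool_rot: [3.141, -0.001, 0.58]
force: [-2.6, -2.8, 17.4]
width: 24.4
```

Contact. I'll release, go up and swing clear of the view.

>>> move_arm:
  moves:
    - [[0, 0, -0.001, 0, 0, 0], [0, 0, -0.001, 0, 0, 0], [0, 0, -0.001, 0, 0, 0], [0, 0, -0.001, 0, 0, 0]]
  jaw: 0.6

```text
clock: 34.8
eef_pos: [448.5, 293.9, 27.1]
tool_rot: [-3.142, 0.0, 0.58]
force: [-0.2, -0.1, -0.2]
width: 51.1
```

>>> move_arm:
  moves:
    - [[0, 0, -0.01, 0, 0, 0], [0, 0, -0.03, 0, 0, 0], [0, 0, -0.06, 0, 0, 0], [0, 0, -0.09, 0, 0, 0], [0, 0, -0.13, 0, 0, 0], [0, 0, -0.18, 0, 0, 0], [0, 0, -0.2, 0, 0, 0]]

```text
clock: 35.67
eef_pos: [449.4, 295.0, 230.9]
tool_rot: [-3.141, -0.005, 0.58]
force: [0.2, 0.0, 0.3]
width: 51.0
```

```bash
python3 rel.py 380,-480,230,-0.9 206,-616,231,-1.248
```

```text
t 35.67 pos [449.4, 295.0, 230.9] yaw 0.58 w 51.0 F [0.2, 0.0, 0.3] q [-0.28, 0.51, -0.52, 1.83, 0.32, 0.89, -0.37]
[380.0, -480.0, 230.0, -0.9] -> [-0.4828, 0.6102, -0.0016] [-0.004, -0.004, 1.48] rows>= 13
[206.0, -616.0, 231.0, -1.248] -> [-0.7029, 0.6285, -0.0037] [-0.005, -0.003, 1.828] rows>= 16
```

>>> move_arm:
  moves:
    - [[-0.015, 0.026, 0, 0, 0, 0.06], [-0.045, 0.075, 0, 0, 0, 0.17], [-0.075, 0.125, 0, 0, 0, 0.29], [-0.105, 0.175, 0, 0, 0, 0.4], [-0.135, 0.225, 0, 0, 0, 0.52], [-0.165, 0.275, 0, 0, 0, 0.63], [-0.195, 0.325, 0, 0, 0, 0.75], [-0.225, 0.375, 0, 0, 0, 0.87], [-0.2545, 0.425, 0, 0, 0, 0.98], [-0.3, 0.465, 0, 0, 0, 1.1], [-0.35, 0.495, 0, 0, 0, 1.2], [-0.4, 0.525, 0, 0, 0, 1.3], [-0.45, 0.55, 0, 0, 0, 1.4], [-0.5, 0.57, 0, 0, 0, 1.5], [-0.55, 0.585, 0, 0, 0, 1.58], [-0.6, 0.6, 0, 0, 0, 1.66], [-0.65, 0.615, 0, 0, 0, 1.74], [-0.7, 0.628, 0, 0, 0, 1.82], [-0.7, 0.628, 0, 0, 0, 1.82], [-0.7, 0.628, 0, 0, 0, 1.82]]

```text
clock: 38.17
eef_pos: [207.8, -614.2, 227.5]
tool_rot: [-3.14, 0.001, -1.239]
force: [0.2, 0.1, 0.0]
width: 51.3
```

```bash
cat > chk.py <<'E'
from fit import *; import pickle
f=pickle.load(open('fit.pkl','rb'))
d={n:get_image(n) for n in('side','top')}
pickle.dump(d,open('obs2.pkl','wb'))
B=BOARD
def mk(kind,d,win):
    # placed board: green pcb colour or tall part -> use green only
    im=d['color'][win[1]:win[3],win[0]:win[2]].astype(int); b,g,r=im[...,0],im[...,1],im[...,2]
    return None
vis={n:d[n]['color'].copy() for n in d}
for s in('cross','square','strip','round'):
    p=f['plate',s]
    for n in vis:
        for poly,z,col in((SIL[s],10,(0,0,255)),(B[s][0],20,(255,0,255)),(B[s][1],52,(0,255,255))):
            cv2.polylines(vis[n],[np.round(proj(d[n],place(poly,p[0],p[1],p[2],z))*16).astype(np.int32)],True,col,1,cv2.LINE_AA,4)
for nm,im in(('raw',{n:d[n]['color'] for n in d}),('ov',vis)):
    cv2.imwrite(f'pics/z_{nm}T.png',cv2.resize(im['top'][115:255,155:415],None,fx=3,fy=3,interpolation=cv2.INTER_CUBIC))
    cv2.imwrite(f'pics/z_{nm}S.png',cv2.resize(im['side'][130:300,140:440],None,fx=2.6,fy=2.6,interpolation=cv2.INTER_CUBIC))
E
python3 chk.py
```

```text
(no output)
```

View pics/z_rawT.png

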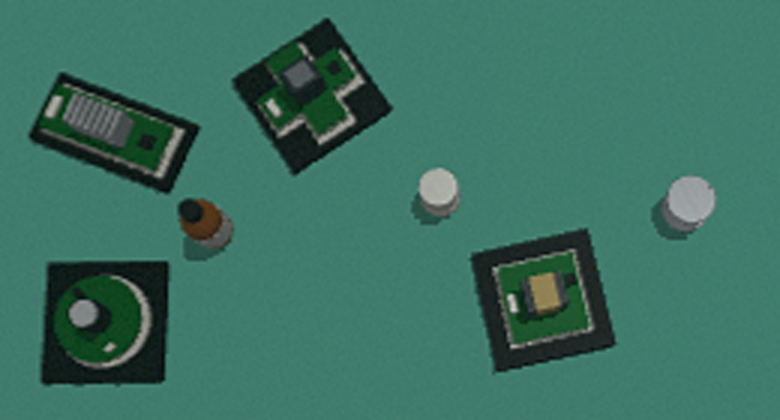

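View pics/z_ovT.png

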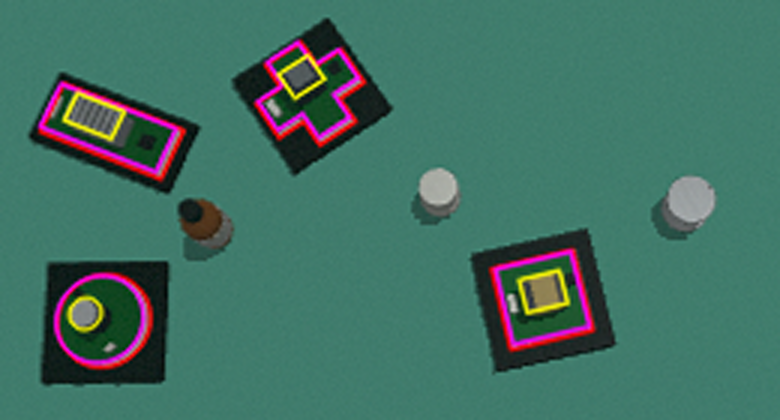

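View pics/z_rawS.png

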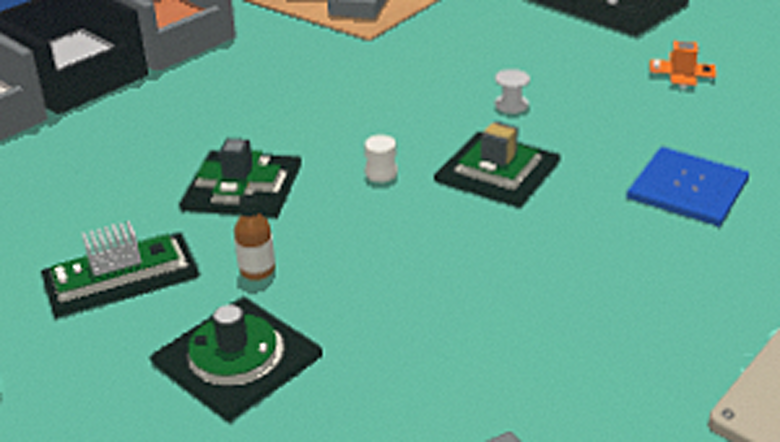

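All four boards lie inside their silhouettes. The overlays predicted for perfect placement coincide with the boards in the top view. Next is a numeric check of centring, turn, height and the bystanders.

```bash
cat > chk2.py <<'E'
from fit import *; import pickle, fit as F
f=pickle.load(open('fit.pkl','rb')); d=pickle.load(open('obs2.pkl','rb')); d0,_=pickle.load(open('obs.pkl','rb'))
def render(kind,s,p,d,w):
    x,y,yaw,z=p; b,g=BOARD[s]; m=np.zeros(((w[3]-w[1])*S,(w[2]-w[0])*S),np.float32); k=m.copy()
    fill(m,d,place(b,x,y,yaw,z),w); fill(k,d,np.r_[place(g,x,y,yaw,z),place(g,x,y,yaw,z+32)],w,True); m[k>0]=0
    return cv2.resize(m,None,fx=1/S,fy=1/S,interpolation=cv2.INTER_AREA)
def mask(kind,d,w):
    im=cv2.GaussianBlur(d['color'],(3,3),0)[w[1]:w[3],w[0]:w[2]].astype(int); b,g,r=im[...,0],im[...,1],im[...,2]
    m=((g>1.5*r)&(g>1.4*b)&(g>35)).astype(np.uint8); return cv2.morphologyEx(m,cv2.MORPH_CLOSE,np.ones((3,3))).astype(np.float32)
F.render=render; F.mask=mask
for s in('cross','square','strip','round'):
    p=f['plate',s]
    for nm,ds,free in(('top',[d['top']],False),('both',[d['top'],d['side']],True)):
        q,c,_,_=fit('b',s,ds,p[0],p[1],20,[p[2]],free,R=62)
        print(s,nm,'dxy',np.round(q[:2]-p[:2],1).tolist(),'dyaw',round(q[2]-p[2],3),'z',np.round(q[3:],1).tolist(),'cost',np.round(c,2).tolist())
for n,box in(('top',(205,175,240,205)),('top',(370,170,400,198)),('side',(225,205,255,245)),('side',(325,155,348,178))):
    a=d0[n]['color'][box[1]:box[3],box[0]:box[2]].astype(np.float32).mean(2);b=d[n]['color'][box[1]:box[3],box[0]:box[2]].astype(np.float32).mean(2)
    print(n,box,'bystander shift px',np.round(cv2.phaseCorrelate(a,b)[0],2))
E
python3 chk2.py
```

```text
cross top dxy [2.6, 1.9] dyaw 0.024 z [] cost [0.41999998688697815]
cross both dxy [2.0, 2.3] dyaw 0.029 z [22.5] cost [0.41999998688697815, 0.33000001311302185]
square top dxy [0.7, -1.2] dyaw -0.015 z [] cost [0.23999999463558197]
square both dxy [0.6, -0.5] dyaw -0.013 z [22.6] cost [0.25999999046325684, 0.8299999833106995]
strip top dxy [1.2, 2.7] dyaw 0.027 z [] cost [0.3100000023841858]
strip both dxy [1.0, 2.4] dyaw 0.012 z [21.5] cost [0.3100000023841858, 0.25]
round top dxy [0.0, 2.5] dyaw 0.081 z [] cost [0.07999999821186066]
round both dxy [0.4, 2.2] dyaw 0.094 z [22.6] cost [0.09000000357627869, 0.11999999731779099]
top (205, 175, 240, 205) bystander shift px [0.02 0.01]
top (370, 170, 400, 198) bystander shift px [-0.03 -0.08]
side (225, 205, 255, 245) bystander shift px [-0.01  0.08]
side (325, 155, 348, 178) bystander shift px [-0.16 -0.15]
```

All four boards are within about 3.3 mm and 0.03 rad of their silhouettes, well inside the limits. Board tops measure 21.5–22.6 mm against 20 mm expected, the same offset as before. The bystanders haven't moved. Handing in.

```bash
python3 -c "
from cell import job; print(job.finish_job())"
```

```text
the job is handed in; nothing more can be done
None
```

All four green boards are on their matching black test plates, and the job is handed in; it reported no verdict. I moved them one at a time in the order cross, square, strip, round. Each was gripped by its tall part, carried about 105–120 mm above the bench and lowered in 1 mm steps until the plate took the load. That contact force was 6–17 N. The robot clock stood at about 38 s of the 102 s allowed.

**Last checks, from both cameras:**
- **Centring:** every board is within about 3.3 mm of its silhouette's middle (limit 12 mm).
- **Turn:** the cross, square and strip are within 0.03 rad (limit 0.21 rad). Heading does not matter for the round board.
- **Bystanders:** the flux bottle and solder reel are upright and shifted less than 0.25 px, so they have not moved.
- **Robot:** the arm is back near its start pose and touches nothing.

**What agreed less well:**
- **Heights:** board tops measured 21.5–22.6 mm instead of the expected 20 mm. The plates had also measured 2–4 mm high before any board was moved, so I put this down to camera calibration rather than boards not sitting flat.
- **Outline fits:** the colour match was loose for the cross, the strip and the side view of the square, because their white parts and shadows were not in the model. The overlays drawn on the top picture still lined up with the boards.

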